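# Tap the stuck soap out of its mould

## Task

The bar of soap is stuck in its wooden mould. Pick up the mallet and, with light taps of the mallet on the two brass studs by turns, work the press-out plate down without cocking or forcing it until both its ends are fully home, then stand the mallet upright on its cork-topped rest again. Do not touch the plate with the fingers, and leave the other goods where they are.

Things in the scene. Friction and masses are not known exactly. Their poses are not given: they have to be found in the camera images.
- mould: Wooden soap mould, fixed to the table: base board 110 x 180 x 12 mm, two end cheeks and a frame open at top and bottom, 70 x 148 mm outside, its rim 70 mm above the table. Origin: centre of the underside. z up, y along the mould's long side, x across it.
- plate: Pale wooden press-out plate, 49 x 117 x 8 mm, on the soap in the frame. Origin: centre of its underside; axes as the mould's. It only sinks and rocks end to end, and stays where left. Pressed or tapped on one stud, that end sinks from about 14 N on; per mm that it lies below the other end it takes 3.5 N more, and the other end 3.5 N less. At the middle it takes 28 N. Over 25 N it cracks.
- stud_left (a point): Centre of the top of the brass stud (18 mm across, 10 mm above the plate, part of it) 45 mm from the plate's middle on the mould's +y side. Starts 90 to 94 mm above the table, as the plate stands proud of the rim; 80 mm when this end is home, the plate flush with the rim on a hard seat.
- stud_right (a point): The same on the mould's -y side.
- mallet: Small mallet, 0.2 to 0.35 kg: square wooden head, 36 x 36 x 73 mm, upright; round handle, 16 to 19 mm thick, from the head horizontally towards -x, its axis 36 mm above the lower face, its end 112 mm from the head's axis. Origin: centre of the lower striking face (black rubber, 14 mm thick, gives 4 N per mm), z up. Grip the head from above across its plain sides (y), tap with the lower face.
- mallet_rest: Square rest, 84 x 84 x 10 mm, dark wood with a cork top, fixed to the table. Origin: centre of the underside; its top is 10 mm above it.
- green_soap: Bystander: green bar of soap with a paper band, 60 x 81 x 25 mm, loose. Origin: centre of its underside.
- balm_tin: Bystander: round pink tin, 67 mm across, 29 mm high, loose. Origin: centre of its underside.
- oil_vial: Bystander: glass vial with a wooden stopper, 32 mm across, 80 mm high, loose. Origin: centre of its underside.
- stamp: Bystander: wooden hand stamp standing upright, 37 x 46 x 72 mm, loose. Origin: centre of its underside.
Not all that is in view belongs to the job. Leave any blue look-alike of the mould alone. There is more than one size of the mallet; the one meant has the size given above.

How it is judged:
By the outcome, as a careful person would: the job done as asked, in the order asked, and still so for the second after the job is handed in, with the robot touching nothing.
It also fails if it takes over 72 s, if anything falls off the work surface, if the arm or the gripper's body presses on something with over 40 N, if the wrist force passes 120 N, or if a joint passes its speed limit or range.

## Robot

A 6-joint arm with a two-finger parallel gripper is mounted at the origin on a cart in front of the work surface, level with it; the furniture and walls round the work are solid. World frame = base frame: x ahead of the robot, y to its left, z up, the work surface at z = 0. Lengths are in m, angles in rad, forces in N, time in s.
With the tool pointing down it reaches from about 0.375 to 0.75 m from the base axis. Payload 9 kg.
Tool frame: the origin (TCP) lies on the mounting face of the last link; the fingertips stand 173 mm ahead of it and the grasp point (between the pads) lies 155 mm ahead of it; z points along the fingers, y is the line along which they close (so a half turn about z gives the same grasp; the last joint's range is limited). The gripper opens to 85 mm and grips with 20 to 120 N. Pads are 22 mm wide; open, the fingers measure 114 mm over their backs; the gripper's body (76 mm by 85 mm) begins 54 mm behind the grasp point. The pads swing forward as they close: fully open they stand 13 mm farther back than shut.
Start: joints at [-1.537, 0.104, 0.097, 1.564, 0, 1.353], TCP at [0.149, -0.581, 0.405] pointing down, gripper open.
Joint ranges: [-2.99, 2.99], [-0.84, 1.86], [-1.1, 1.16], [-1.84, 2.11], [-1.51, 1.56], [-3.14, 3.14]. Speed limits (rad/s): [2.22, 2.22, 2.57, 3.14, 3.14, 3.14].

## Interface

Orientations are given as a unit quaternion [x, y, z, w].
In Python, from workcell import ctrl gives the robot as it stands. The module is installed in compiled form; this text tells all that it offers.
- The arm moves only by the tool carry_out, never from a script. Its argument "moves" is a list of rows, each a list of 6 numbers: the shift along the world's x, y, z in m, then the turn, a rotation vector about the world's x, y, z in degrees. In form: [[x, y, z, ax, ay, az], ...]. A call has 1 to 5 rows; each row shifts and turns the commanded pose from where the row before left it; what a row does not reach is not made up. A row lasts 1/10 s, in which the tool goes at most 50 mm and 8.59 degrees, less where a joint would pass 70% of its speed; a pose out of reach is approached as far as the arm can. A call is refused whole if a number of a shift passes 0.05 or a number of a turn 8.59, either way. A call with a gripper value outside its range is refused whole. "grip" is the opening, from -1 (shut) to 1 (fully open), so that 0 is half open, set as the call begins (left out, the last holds). The fingers move at their own pace and stop on an object; "newtons" is the grip in N (left out, the last holds). Time passes only in rows, so rows that do not move let the fingers close. It gives the time, the measured TCP pose, the force, the opening and the grip force at its end, in the units of the state.
- ctrl.state(): the state, without advancing time (a new reading comes with each control period).
- ctrl.snapshot(name): name is "side" or "top"; returns the picture (400x640x3 uint8, red, green, blue); there is no depth.
- ctrl.camera_info(name): a dict with "fx", "fy", "cx", "cy" (pixels), "rvec" (rotation vector, rad) and "tvec" (3), from world to camera coordinates, as OpenCV has them. Camera axes: x right, y down, z forward; pixel columns grow to the right and rows downward; lengths in m; the calibration is good to about 2 mm. A picture is of the moment at which its call begins. camera_info takes no time and is no camera call.
- ctrl.finish_job(): hands the job in; it is judged then, once.
The state is a dict: "time_s": time; "q": joint angles; "joint_vel": joint speeds; "effort": joint torques, N m; "eef_pos": TCP position; "ee_rot": TCP orientation; "contact_force": force on the tool from outside, world axes, zero at the start; "moment": the same for the moment, N m; "opening": finger opening in m; "gripper_force": force on a finger pad.
Only numpy, scipy, OpenCV 4.12 (cv2) and the standard library are available. Lean on these libraries where they do the work, as an engineer would, in place of code of your own. Each camera call takes 0.05 s, during which the arm holds its last target. There are 200 camera calls.

## Working session

There is one attempt and no reset: what is moved stays moved. The work goes in short steps, Python scripts to look and compute and a tool call to move; the robot and the scene stay as the last step left them, time stands still between calls to the robot, and variables do not carry over. Pictures are saved under pics/ and viewed, at most 10 in all, crops included, and the job is handed in when it is done.

Besides the shell and the picture viewer there is one more tool, called after "Emit:" as name(argument=value, ...), one argument or row to a line, values as JSON. carry_out: Moves the arm, as the interface text tells. Its arguments: {"type":"object","properties":{"moves":{"type":"array"},"grip":{"type":"number"},"newtons":{"type":"number"}},"required":["moves"]}

```bash
mkdir -p pics; cat > h.py <<'E'
import numpy as np, cv2
from workcell import ctrl
def cam(n):
    c=ctrl.camera_info(n); R=cv2.Rodrigues(np.array(c["rvec"],float))[0]; t=np.array(c["tvec"],float).ravel()
    return c,R,t
def ray(n,u,v,z):
    c,R,t=cam(n); o=-R.T@t; d=R.T@np.array([(u-c["cx"])/c["fx"],(v-c["cy"])/c["fy"],1]); return o+d*(z-o[2])/d[2]
def proj(n,p):
    c,R,t=cam(n); q=R@np.array(p,float)+t; return np.array([c["fx"]*q[0]/q[2]+c["cx"],c["fy"]*q[1]/q[2]+c["cy"]])
def snap(n,f):
    a=ctrl.snapshot(n); cv2.imwrite("pics/"+f,a[:,:,::-1]); return a
E
python3 - <<'E'
from h import *
for n in("top","side"):
    a=snap(n,n+"0.png"); c,R,t=cam(n); print(n,c,-R.T@t)
print(ctrl.state())
E
```

```text
top {'fx': 453.746746523746, 'fy': 453.746746523746, 'cx': 327.45783918548494, 'cy': 197.16111882054872, 'rvec': array([ 2.13987778, -2.10688315,  0.21972293]), 'tvec': array([-0.09002287,  0.62925968,  1.27606151])} [ 0.37044746 -0.06797196  1.37497394]
side {'fx': 461.2689613412326, 'fy': 461.2689613412326, 'cx': 314.06329284500725, 'cy': 196.97253884829985, 'rvec': array([ 0.12862632, -2.60711362,  1.65031153]), 'tvec': array([0.60015457, 0.14561106, 1.27300112])} [0.48934386 1.14223405 0.67658251]
{'time_s': 0.1, 'q': array([-1.53667861e+00,  1.04635094e-01,  9.65576580e-02,  1.56390970e+00,
       -4.48573083e-06,  1.35311282e+00]), 'joint_vel': array([-0.00164573, -0.00069601, -0.00034939,  0.00143677, -0.00080609,
       -0.00121785]), 'effort': array([ 5.89996227e-03, -5.58208358e+01,  5.04719853e+01,  1.31068047e-02,
       -2.38789480e-04,  1.12827326e-06]), 'eef_pos': array([ 0.14950413, -0.58097553,  0.40400844]), 'ee_rot': array([ 9.92084806e-01,  1.25568243e-01,  5.23377869e-05, -5.93103486e-04]), 'contact_force': array([-0.9502805 ,  0.64089433,  0.32481306]), 'moment': array([-0.03618303, -0.01143814, -0.02131636]), 'gripper_force': 0.0, 'opening': 0.08512824437996389}
```

View pics/top0.png

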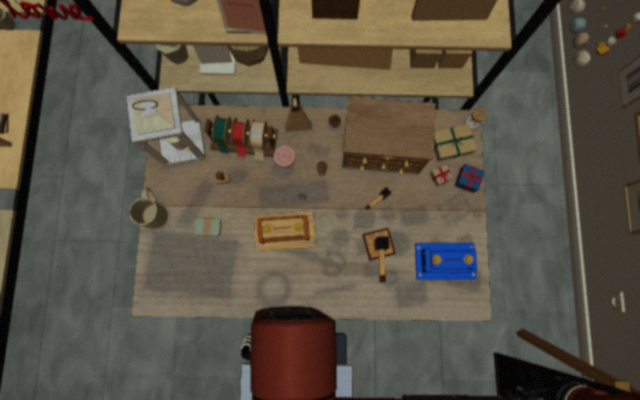

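View pics/side0.png

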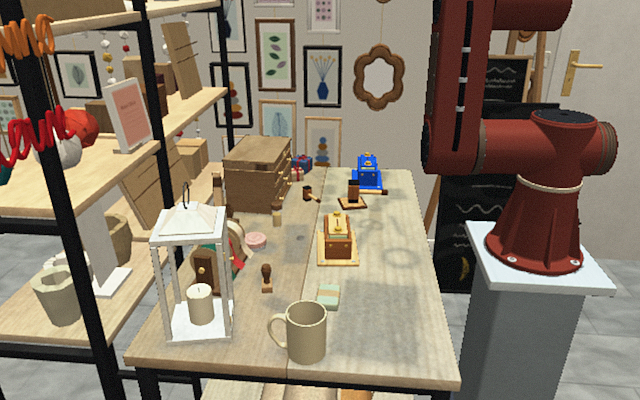

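The top view shows the brown mould at (284,230), with the blue look-alike at (446,261). One mallet stands on its rest at (381,243), handle end (383,281), and a smaller one lies at (378,197). In the side view the mould is at (338,238), the mallet on its rest at (353,192) and the small mallet at (310,193). I'll check the choice in a close crop of both views.

```bash
python3 - <<'E'
from h import *
a=cv2.imread("pics/top0.png"); b=cv2.imread("pics/side0.png")
A=cv2.resize(a[180:300,240:400],None,fx=5,fy=5,interpolation=cv2.INTER_CUBIC)[:600]
A=cv2.resize(A,(800,600)); 
B=cv2.resize(b[165:285,290:420],None,fx=5,fy=5,interpolation=cv2.INTER_CUBIC)
A=cv2.convertScaleAbs(A,alpha=1.3,beta=10)
cv2.imwrite("pics/cropA.png",A); cv2.imwrite("pics/cropB.png",B[:600])
for n,u,v,z in [("top",381,243,.083),("top",383,281,.046),("top",284,230,.07),("top",378,197,.02)]: print(u,v,ray(n,u,v,z).round(4))
E
```

```text
381 243 [ 0.4959 -0.2345  0.083 ]
383 281 [ 0.39   -0.2441  0.046 ]
284 230 [0.5303 0.0439 0.07  ]
378 197 [ 0.642  -0.2347  0.02  ]
```

View pics/cropA.png

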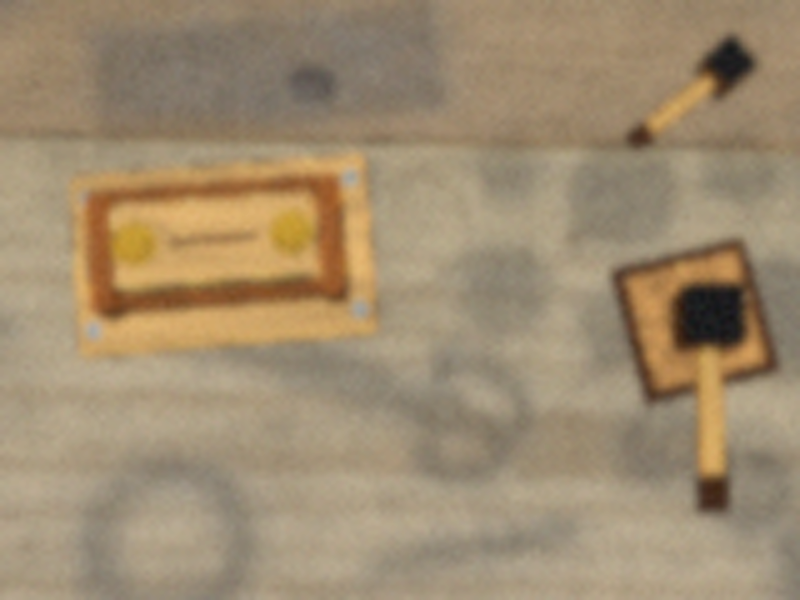

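View pics/cropB.png

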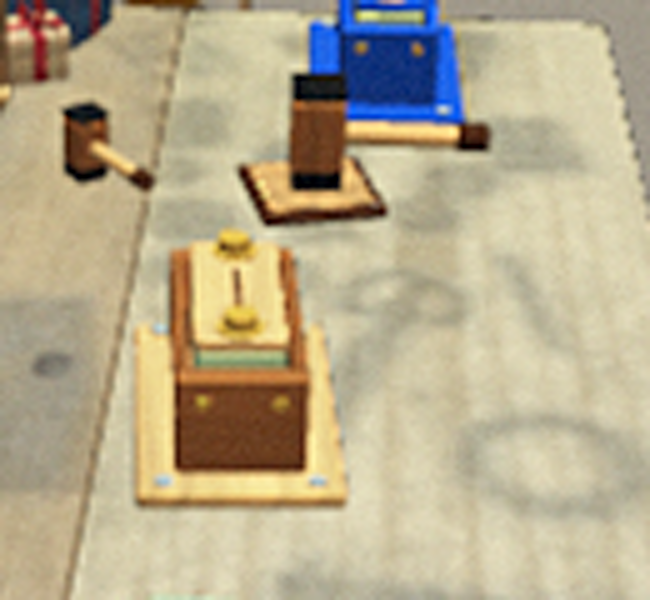

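The crops confirm the choice: the larger upright mallet (head top at crop A (711,316), handle to (712,508)) stands on the cork rest. The small one lies apart, and the brown mould's studs are at crop A (134,242) and (293,231). Next I'll measure with masks.

```bash
python3 - <<'E'
from h import *
a=cv2.imread("pics/top0.png"); b=cv2.imread("pics/side0.png")
def comps(m,off,mn=8):
    n,l,s,c=cv2.connectedComponentsWithStats(m.astype(np.uint8))
    return [(c[i]+off,s[i][4],s[i][:4]+[off[0],off[1],0,0]) for i in range(1,n) if s[i][4]>=mn]
def roi(im,x0,x1,y0,y1): return cv2.cvtColor(im[y0:y1,x0:x1],cv2.COLOR_BGR2HSV).astype(int),np.array([x0,y0])
# studs
for im,r,n in((a,(245,325,205,260),"top"),(b,(320,360,205,240),"side")):
    h,o=roi(im,*r); m=(h[...,0]>=20)&(h[...,0]<=32)&(h[...,1]>(165 if n=="top" else 185))&(h[...,2]>90)
    for c,s,bb in comps(m,o): print(n,"stud",c.round(2),s,bb,ray(n,*c,.092).round(4))
# black head top
h,o=roi(a,360,400,225,300); m=h[...,2]<40
for c,s,bb in comps(m,o): print("dark",c.round(2),s,bb,ray("top",*c,.083).round(4))
l=cv2.minAreaRect
n,lab=cv2.connectedComponents(m.astype(np.uint8))
h,o=roi(a,372,392,251,286); g=a[251:286,372:392].astype(int)
m=(h[...,1]>105)
# per-row handle centre
for y in range(0,35,3):
    xs=np.where(m[y])[0]; print(251+y,xs.min()+372 if len(xs) else None,xs.max()+372 if len(xs) else None,end=" | ")
print()
# rest corners, mould corners
for nm,z,cs in(("rest",.01,[(613,270),(743,240),(776,366),(651,401)]),("base",.012,[(70,180),(364,153),(378,330),(80,355)]),("head",.083,[(677,285),(745,285),(745,346),(677,348)]),("handend",.046,[(697,508),(727,508)]),("handroot",.046,[(697,355),(722,355)])):
    P=np.array([ray("top",u/5+239.6,v/5+179.6,z)[:2] for u,v in cs]); print(nm,P.round(4).tolist(),P.mean(0).round(4))
# side head top
for nm,z,cs in(("headside top",.083,[(293,74),(346,75),(347,100),(291,97)]),("lower face front",.010,[(293,187),(340,189)])):
    P=np.array([ray("side",u/5+289.6,v/5+164.6,z)[:2] for u,v in cs]); print(nm,P.round(4).tolist(),P.mean(0).round(4))
E
```

```text
top stud [297.85 226.11] 54 [294 222   9   9] [0.5393 0.003  0.092 ]
top stud [266.42 228.32] 53 [263 225   8   8] [0.5316 0.0921 0.092 ]
dark [381.55 242.79] 123 [376 238  12  11] [ 0.4965 -0.2361  0.083 ]
251 372 391 | 254 372 391 | 257 372 384 | 260 379 384 | 263 379 384 | 266 379 384 | 269 379 384 | 272 379 384 | 275 380 384 | 278 380 384 | 281 380 384 | 284 None None | 
rest [[0.5305, -0.1873], [0.55, -0.2662], [0.4742, -0.2851], [0.4522, -0.21]] [ 0.5017 -0.2372]
base [[0.5798, 0.1424], [0.5993, -0.0355], [0.4919, -0.0461], [0.4742, 0.1316]] [0.5363 0.0481]
head [[0.5139, -0.2175], [0.5145, -0.2564], [0.4797, -0.256], [0.478, -0.2173]] [ 0.4965 -0.2368]
handend [[0.3892, -0.2326], [0.3895, -0.2499]] [ 0.3893 -0.2412]
handroot [[0.4772, -0.2333], [0.4774, -0.2479]] [ 0.4773 -0.2406]
headside top [[0.5157, -0.2502], [0.4812, -0.2519], [0.4801, -0.2113], [0.5158, -0.2126]] [ 0.4982 -0.2315]
lower face front [[0.5128, -0.2315], [0.4819, -0.2315]] [ 0.4974 -0.2315]
```

Measured: mallet head axis about (0.498, -0.239), yaw about 0. Stud right is at (0.539, 0.003) and left at (0.532, 0.092). Their spacing is 89 mm and the middle agrees with the mould base centre. All are within reach. I'll turn the tool +165° so that the wrist stays mid-range.

Emit:
carry_out(
  moves=[
    [0.0175,0.017,-0.004,0,0,8.28],
    [0.0175,0.017,-0.004,0,0,8.28],
    [0.0175,0.017,-0.004,0,0,8.28],
    [0.0175,0.017,-0.004,0,0,8.28],
    [0.0175,0.017,-0.004,0,0,8.28],
  ],
  grip=1,
  newtons=60,
)

```text
time_s: 0.6
eef_pos: [0.2376, -0.4953, 0.3841]
ee_rot: [0.882, 0.471, 0.0, -0.0]
contact_force: [-0.0, -0.7, 0.1]
opening: 0.0854
gripper_force: 0.0
```

Emit:
carry_out(
  moves=[
    [0.0175,0.017,-0.004,0,0,8.28],
    [0.0175,0.017,-0.004,0,0,8.28],
    [0.0175,0.017,-0.004,0,0,8.28],
    [0.0175,0.017,-0.004,0,0,8.28],
    [0.0175,0.017,-0.004,0,0,8.28],
  ],
)

```text
time_s: 1.1
eef_pos: [0.3251, -0.4102, 0.3642]
ee_rot: [0.659, 0.752, 0.0, -0.0]
contact_force: [-0.8, 0.1, -0.1]
opening: 0.0855
gripper_force: 0.0
```

Emit:
carry_out(
  moves=[
    [0.0175,0.017,-0.004,0,0,8.28],
    [0.0175,0.017,-0.004,0,0,8.28],
    [0.0175,0.017,-0.004,0,0,8.28],
    [0.0175,0.017,-0.004,0,0,8.28],
    [0.0175,0.017,-0.004,0,0,8.28],
  ],
)

```text
time_s: 1.6
eef_pos: [0.4126, -0.3252, 0.3442]
ee_rot: [0.35, 0.937, 0.0, -0.0]
contact_force: [0.9, 0.3, -0.4]
opening: 0.0852
gripper_force: 0.0
```

Emit:
carry_out(
  moves=[
    [0.0175,0.017,-0.004,0,0,8.28],
    [0.0175,0.017,-0.004,0,0,8.28],
    [0.0175,0.017,-0.004,0,0,8.28],
    [0.0175,0.017,-0.004,0,0,8.28],
    [0.0175,0.017,-0.004,0,0,8.28],
  ],
)

```text
time_s: 2.1
eef_pos: [0.5001, -0.2402, 0.3242]
ee_rot: [-0.003, 1.0, 0.0, -0.0]
contact_force: [0.2, -0.5, 1.0]
opening: 0.0853
gripper_force: 0.0
```

Emit:
carry_out(
  moves=[
    [0,0,0,0,0,0],
    [0,0,0,0,0,0],
  ],
)

```text
time_s: 2.3
eef_pos: [0.4995, -0.2408, 0.3243]
ee_rot: [0.0, 1.0, 0.0, -0.0]
contact_force: [-0.0, -0.7, -0.3]
opening: 0.0856
gripper_force: 0.0
```

Emit:
carry_out(
  moves=[
    [-0.0015,0.001,-0.04,0,0,0],
    [0,0,-0.04,0,0,0],
    [0,0,-0.021,0,0,0],
    [0,0,-0.01,0,0,0],
    [0,0,0,0,0,0],
  ],
)

```text
time_s: 2.8
eef_pos: [0.4972, -0.2404, 0.2128]
ee_rot: [0.001, 1.0, 0.001, -0.001]
contact_force: [-0.3, 0.0, 0.6]
opening: 0.0857
gripper_force: 0.0
```

```bash
python3 - <<'E'
from h import *
a=snap("top","t1.png");b=snap("side","s1.png")
A=cv2.resize(a[200:300,330:430],(400,400),interpolation=2);B=cv2.resize(b[150:230,310:410],(500,400),interpolation=2)
cv2.imwrite("pics/c1.png",np.hstack([A,B[:,:400]])[:,:,::-1])
E
```

```text
(no output)
```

View pics/c1.png

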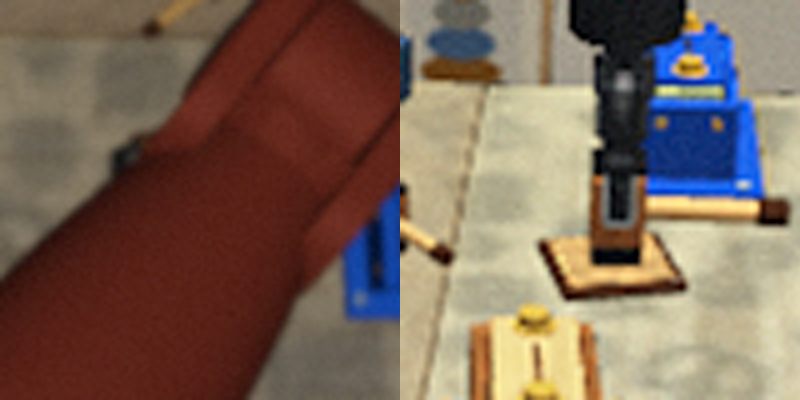

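The side view shows the front finger centred on the head, both at about (618,200) in the crop, with the handle to the right and free. Closing.

Emit:
carry_out(
  moves=[
    [0,0,0,0,0,0],
    [0,0,0,0,0,0],
    [0,0,0,0,0,0],
    [0,0,0,0,0,0],
    [0,0,0,0,0,0],
  ],
  grip=-1,
  newtons=70,
)

```text
time_s: 3.4
eef_pos: [0.4982, -0.2402, 0.2142]
ee_rot: [-0.0, 1.0, -0.0, 0.0]
contact_force: [0.6, -0.2, 1.1]
opening: 0.0352
gripper_force: 71.3
```

Emit:
carry_out(
  moves=[
    [0,0,0,0,0,0],
    [0,0,0,0,0,0],
    [0,0,0,0,0,0],
  ],
)

```text
time_s: 3.7
eef_pos: [0.4982, -0.2402, 0.214]
ee_rot: [-0.0, 1.0, -0.0, 0.0]
contact_force: [0.7, -0.8, 2.3]
opening: 0.0356
gripper_force: 71.3
```

Emit:
carry_out(
  moves=[
    [0,0,0.02,0,0,0],
    [0,0,0.05,0,0,0],
    [0,0,0.05,0,0,0],
    [0.008,0.04,0,0,0,0],
    [0.008,0.045,0,0,0,0],
  ],
)

```text
time_s: 4.2
eef_pos: [0.5142, -0.1553, 0.3349]
ee_rot: [0.001, 1.0, -0.0, 0.001]
contact_force: [0.9, 1.6, -3.6]
opening: 0.0353
gripper_force: 71.4
```

Emit:
carry_out(
  moves=[
    [0.008,0.045,0,0,0,0],
    [0.008,0.045,0,0,0,0],
    [0.008,0.045,0,0,0,0],
    [0.001,0.023,0,0,0,0],
    [0,0,0,0,0,0],
  ],
)

```text
time_s: 4.7
eef_pos: [0.5386, 0.0059, 0.3328]
ee_rot: [-0.002, 1.0, 0.001, -0.001]
contact_force: [0.0, -1.3, -3.5]
opening: 0.0352
gripper_force: 71.3
```

Emit:
carry_out(
  moves=[
    [0,0,0,0,0,0],
    [0,0,0,0,0,0],
  ],
)

```text
time_s: 4.9
eef_pos: [0.5389, 0.0021, 0.3333]
ee_rot: [0.0, 1.0, -0.0, -0.0]
contact_force: [-0.3, 0.6, -2.5]
opening: 0.035
gripper_force: 71.3
```

```bash
python3 - <<'E'
from h import *
print({k:np.round(v,4) for k,v in ctrl.state().items() if k in("eef_pos","ee_rot","contact_force","moment","time_s")})
b=snap("side","s2.png");B=cv2.resize(b[130:290,270:430],(600,600),interpolation=2)
cv2.imwrite("pics/c2.png",B[:,:,::-1])
E
```

```text
{'time_s': np.float64(4.9), 'eef_pos': array([0.5389, 0.0021, 0.3333]), 'ee_rot': array([ 2.e-04,  1.e+00, -0.e+00, -4.e-04]), 'contact_force': array([-0.267 ,  0.5811, -2.5299]), 'moment': array([-0.0226, -0.0049, -0.0027])}
```

View pics/c2.png

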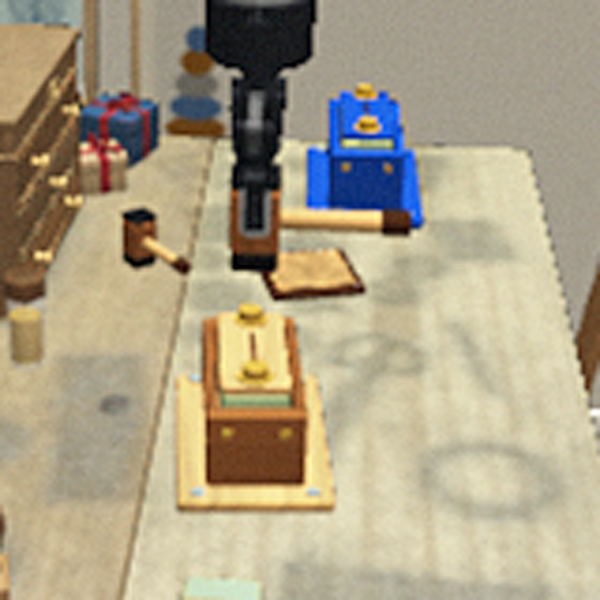

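The picture shows the mallet, held straight at (255,265), above the far (right) stud at (250,315). It lines up across the mould. Lowering gently to find contact.

Emit:
carry_out(
  moves=[
    [0,0.001,-0.02,0,0,0],
    [0,0,-0.012,0,0,0],
    [0,0,-0.004,0,0,0],
    [0,0,-0.001,0,0,0],
    [0,0,0,0,0,0],
  ],
)

```text
time_s: 5.45
eef_pos: [0.5391, 0.0037, 0.2972]
ee_rot: [-0.0, 1.0, 0.0, 0.0]
contact_force: [0.1, 0.5, -1.8]
opening: 0.0349
gripper_force: 71.4
```

Emit:
carry_out(
  moves=[
    [0,0,-0.001,0,0,0],
    [0,0,-0.001,0,0,0],
    [0,0,0,0,0,0],
  ],
)

```text
time_s: 5.75
eef_pos: [0.5393, 0.0038, 0.2955]
ee_rot: [-0.0, 1.0, -0.0, 0.001]
contact_force: [-1.8, -0.9, 3.5]
opening: 0.0355
gripper_force: 71.5
```

Emit:
carry_out(
  moves=[
    [0,0,-0.001,0,0,0],
    [0,0,0,0,0,0],
  ],
)

```text
time_s: 5.95
eef_pos: [0.5393, 0.0038, 0.2946]
ee_rot: [-0.0, 1.0, -0.0, 0.001]
contact_force: [-1.3, -1.1, 7.6]
opening: 0.035
gripper_force: 71.9
```

Emit:
carry_out(
  moves=[
    [0,0,-0.001,0,0,0],
    [0,0,-0.0015,0,0,0],
    [0,0,0,0,0,0],
  ],
)

```text
time_s: 6.25
eef_pos: [0.5393, 0.0038, 0.2929]
ee_rot: [-0.0, 1.0, -0.0, 0.001]
contact_force: [-4.4, -0.9, 13.8]
opening: 0.0356
gripper_force: 72.7
```

Emit:
carry_out(
  moves=[
    [0,0,0.015,0,0,0],
    [-0.0035,0.044,0,0,0,0],
    [-0.004,0.045,0,0,0,0],
    [0,0,0,0,0,0],
    [0,0,-0.009,0,0,0],
  ],
)

```text
time_s: 6.75
eef_pos: [0.5318, 0.0939, 0.2981]
ee_rot: [-0.001, 1.0, 0.0, 0.001]
contact_force: [0.2, 2.1, 1.9]
opening: 0.0353
gripper_force: 71.8
```

Emit:
carry_out(
  moves=[
    [0,0,-0.001,0,0,0],
    [0,0,-0.001,0,0,0],
    [0,0,-0.001,0,0,0],
    [0,0,0,0,0,0],
  ],
)

```text
time_s: 7.15
eef_pos: [0.5318, 0.0924, 0.2951]
ee_rot: [0.0, 1.0, 0.001, 0.001]
contact_force: [-2.3, 6.5, 8.0]
opening: 0.0354
gripper_force: 72.5
```

Emit:
carry_out(
  moves=[
    [0,0,-0.001,0,0,0],
    [0,0,0,0,0,0],
  ],
)

```text
time_s: 7.35
eef_pos: [0.5318, 0.0925, 0.2944]
ee_rot: [0.0, 1.0, 0.001, 0.001]
contact_force: [-4.3, 6.9, 10.1]
opening: 0.0354
gripper_force: 72.6
```

Emit:
carry_out(
  moves=[
    [0,0,-0.001,0,0,0],
    [0,0,0,0,0,0],
  ],
)

```text
time_s: 7.55
eef_pos: [0.5318, 0.0925, 0.2936]
ee_rot: [0.0, 1.0, 0.001, 0.001]
contact_force: [-3.6, 7.7, 12.1]
opening: 0.0357
gripper_force: 72.7
```

Emit:
carry_out(
  moves=[
    [0,0,-0.001,0,0,0],
    [0,0,0,0,0,0],
  ],
)

```text
time_s: 7.75
eef_pos: [0.5318, 0.0926, 0.2928]
ee_rot: [0.0, 1.0, 0.001, 0.001]
contact_force: [-3.8, 7.2, 13.5]
opening: 0.0352
gripper_force: 72.8
```

Emit:
carry_out(
  moves=[
    [0,0,-0.001,0,0,0],
    [0,0,0,0,0,0],
  ],
)

```text
time_s: 7.95
eef_pos: [0.5318, 0.0926, 0.292]
ee_rot: [0.0, 1.0, 0.001, 0.001]
contact_force: [-4.3, 7.9, 14.3]
opening: 0.0356
gripper_force: 73.0
```

Emit:
carry_out(
  moves=[
    [0,0,0.016,0,0,0],
    [0,0,0,0,0,0],
    [0.0035,-0.044,0,0,0,0],
    [0.004,-0.045,0,0,0,0],
    [0,0,0,0,0,0],
  ],
)

```text
time_s: 8.45
eef_pos: [0.5392, -0.001, 0.3054]
ee_rot: [0.002, 1.0, -0.001, -0.0]
contact_force: [-0.1, 1.7, -2.4]
opening: 0.0352
gripper_force: 71.4
```

Emit:
carry_out(
  moves=[
    [0,0,0,0,0,0],
    [0,0,-0.012,0,0,0],
    [0,0,-0.002,0,0,0],
    [0,0,-0.001,0,0,0],
    [0,0,0,0,0,0],
  ],
)

```text
time_s: 8.95
eef_pos: [0.5395, 0.0042, 0.2925]
ee_rot: [-0.001, 1.0, -0.001, 0.001]
contact_force: [-1.4, -4.9, 13.2]
opening: 0.0352
gripper_force: 73.2
```

Emit:
carry_out(
  moves=[
    [0,0,-0.001,0,0,0],
    [0,0,-0.001,0,0,0],
    [0,0,0,0,0,0],
  ],
)

```text
time_s: 9.25
eef_pos: [0.5395, 0.0041, 0.291]
ee_rot: [-0.001, 1.0, -0.002, 0.001]
contact_force: [-3.9, -6.2, 15.6]
opening: 0.0356
gripper_force: 73.4
```

Emit:
carry_out(
  moves=[
    [0,0,0.016,0,0,0],
    [-0.0035,0.044,0,0,0,0],
    [-0.004,0.045,0,0,0,0],
    [0,0,0,0,0,0],
    [0,0,0,0,0,0],
  ],
)

```text
time_s: 9.75
eef_pos: [0.5309, 0.0946, 0.3046]
ee_rot: [-0.002, 1.0, 0.0, -0.001]
contact_force: [0.1, 0.2, -2.3]
opening: 0.0353
gripper_force: 71.8
```

Emit:
carry_out(
  moves=[
    [0,0,-0.011,0,0,0],
    [0,0,-0.003,0,0,0],
    [0,0,-0.002,0,0,0],
    [0,0,-0.0018,0,0,0],
    [0,0,0,0,0,0],
  ],
)

```text
time_s: 10.25
eef_pos: [0.532, 0.0928, 0.2892]
ee_rot: [0.0, 1.0, 0.001, 0.001]
contact_force: [-4.6, 7.0, 17.4]
opening: 0.0355
gripper_force: 73.7
```

Emit:
carry_out(
  moves=[
    [0,0,0.016,0,0,0],
    [0.0035,-0.044,0,0,0,0],
    [0.004,-0.045,0,0,0,0],
    [0,0,0,0,0,0],
    [0,0,0,0,0,0],
  ],
)

```text
time_s: 10.75
eef_pos: [0.5388, 0.0022, 0.3028]
ee_rot: [0.001, 1.0, 0.0, -0.001]
contact_force: [0.5, 1.7, -1.8]
opening: 0.0357
gripper_force: 71.7
```

Emit:
carry_out(
  moves=[
    [0,0,-0.011,0,0,0],
    [0,0,-0.003,0,0,0],
    [0,0,-0.002,0,0,0],
    [0,0,-0.0016,0,0,0],
    [0,0,0,0,0,0],
  ],
)

```text
time_s: 11.25
eef_pos: [0.5395, 0.0039, 0.2878]
ee_rot: [-0.001, 1.0, -0.002, 0.001]
contact_force: [-4.7, -6.5, 17.3]
opening: 0.0356
gripper_force: 73.9
```

Emit:
carry_out(
  moves=[
    [0,0,0.016,0,0,0],
    [-0.0035,0.044,0,0,0,0],
    [-0.004,0.045,0,0,0,0],
    [0,0,0,0,0,0],
    [0,0,0,0,0,0],
  ],
)

```text
time_s: 11.75
eef_pos: [0.5309, 0.0946, 0.3012]
ee_rot: [-0.002, 1.0, 0.0, -0.001]
contact_force: [0.1, 0.2, -2.2]
opening: 0.0349
gripper_force: 71.9
```

Emit:
carry_out(
  moves=[
    [0,0,-0.011,0,0,0],
    [0,0,-0.003,0,0,0],
    [0,0,-0.002,0,0,0],
    [0,0,-0.0015,0,0,0],
    [0,0,0,0,0,0],
  ],
)

```text
time_s: 12.25
eef_pos: [0.532, 0.0929, 0.2861]
ee_rot: [0.0, 1.0, 0.002, 0.001]
contact_force: [-4.2, 7.2, 18.2]
opening: 0.0352
gripper_force: 73.9
```

Emit:
carry_out(
  moves=[
    [0,0,0.016,0,0,0],
    [0.0035,-0.044,0,0,0,0],
    [0.004,-0.045,0,0,0,0],
    [0,0,0,0,0,0],
    [0,0,0,0,0,0],
  ],
)

```text
time_s: 12.75
eef_pos: [0.5388, 0.0022, 0.2996]
ee_rot: [0.001, 1.0, 0.0, -0.001]
contact_force: [-0.5, 1.1, -3.0]
opening: 0.0356
gripper_force: 71.7
```

Emit:
carry_out(
  moves=[
    [0,0,-0.011,0,0,0],
    [0,0,-0.003,0,0,0],
    [0,0,-0.002,0,0,0],
    [0,0,-0.0015,0,0,0],
    [0,0,0,0,0,0],
  ],
)

```text
time_s: 13.25
eef_pos: [0.5395, 0.0039, 0.2848]
ee_rot: [-0.001, 1.0, -0.002, 0.001]
contact_force: [-5.1, -7.1, 17.5]
opening: 0.0355
gripper_force: 74.0
```

Emit:
carry_out(
  moves=[
    [0,0,0.016,0,0,0],
    [-0.0035,0.044,0,0,0,0],
    [-0.004,0.045,0,0,0,0],
    [0,0,0,0,0,0],
    [0,0,0,0,0,0],
  ],
)

```text
time_s: 13.75
eef_pos: [0.5309, 0.0946, 0.2982]
ee_rot: [-0.002, 1.0, 0.0, -0.001]
contact_force: [-0.2, 0.4, -2.5]
opening: 0.0354
gripper_force: 72.0
```

Emit:
carry_out(
  moves=[
    [0,0,-0.011,0,0,0],
    [0,0,-0.003,0,0,0],
    [0,0,-0.002,0,0,0],
    [0,0,-0.0013,0,0,0],
    [0,0,0,0,0,0],
  ],
)

```text
time_s: 14.25
eef_pos: [0.532, 0.0929, 0.2833]
ee_rot: [-0.0, 1.0, 0.002, 0.001]
contact_force: [-4.4, 8.2, 17.9]
opening: 0.0354
gripper_force: 74.0
```

Emit:
carry_out(
  moves=[
    [0,0,0.016,0,0,0],
    [0.0035,-0.044,0,0,0,0],
    [0.004,-0.045,0,0,0,0],
    [0,0,0,0,0,0],
    [0,0,0,0,0,0],
  ],
)

```text
time_s: 14.75
eef_pos: [0.5388, 0.0022, 0.2968]
ee_rot: [0.002, 1.0, 0.0, -0.001]
contact_force: [0.3, 0.0, -2.5]
opening: 0.0353
gripper_force: 71.8
```

Emit:
carry_out(
  moves=[
    [0,0,-0.011,0,0,0],
    [0,0,-0.003,0,0,0],
    [0,0,-0.002,0,0,0],
    [0,0,-0.0013,0,0,0],
    [0,0,0,0,0,0],
  ],
)

```text
time_s: 15.25
eef_pos: [0.5395, 0.0039, 0.2821]
ee_rot: [-0.001, 1.0, -0.002, 0.001]
contact_force: [-4.3, -6.6, 16.9]
opening: 0.0355
gripper_force: 74.1
```

Emit:
carry_out(
  moves=[
    [0,0,0.016,0,0,0],
    [-0.0035,0.044,0,0,0,0],
    [-0.004,0.045,0,0,0,0],
    [0,0,0,0,0,0],
    [0,0,0,0,0,0],
  ],
)

```text
time_s: 15.75
eef_pos: [0.5309, 0.0946, 0.2956]
ee_rot: [-0.002, 1.0, 0.0, -0.001]
contact_force: [-0.5, -0.7, -2.5]
opening: 0.0357
gripper_force: 72.0
```

Emit:
carry_out(
  moves=[
    [0,0,-0.011,0,0,0],
    [0,0,-0.003,0,0,0],
    [0,0,-0.002,0,0,0],
    [0,0,-0.0013,0,0,0],
    [0,0,0,0,0,0],
  ],
)

```text
time_s: 16.25
eef_pos: [0.532, 0.0929, 0.2807]
ee_rot: [0.0, 1.0, 0.001, 0.001]
contact_force: [-4.6, 8.1, 17.5]
opening: 0.0354
gripper_force: 74.0
```

Emit:
carry_out(
  moves=[
    [0,0,0.016,0,0,0],
    [0.0035,-0.044,0,0,0,0],
    [0.004,-0.045,0,0,0,0],
    [0,0,0,0,0,0],
    [0,0,0,0,0,0],
  ],
)

```text
time_s: 16.75
eef_pos: [0.5388, 0.0022, 0.2943]
ee_rot: [0.001, 1.0, 0.0, -0.001]
contact_force: [0.3, 1.0, -2.9]
opening: 0.0356
gripper_force: 71.8
```

Emit:
carry_out(
  moves=[
    [0,0,-0.011,0,0,0],
    [0,0,-0.003,0,0,0],
    [0,0,-0.002,0,0,0],
    [0,0,-0.0005,0,0,0],
    [0,0,0,0,0,0],
  ],
)

```text
time_s: 17.25
eef_pos: [0.5394, 0.004, 0.2804]
ee_rot: [-0.001, 1.0, -0.002, 0.001]
contact_force: [-4.7, -6.2, 16.7]
opening: 0.0353
gripper_force: 74.0
```

Emit:
carry_out(
  moves=[
    [0,0,-0.0005,0,0,0],
    [0,0,0,0,0,0],
    [0,0,0,0,0,0],
  ],
)

```text
time_s: 17.55
eef_pos: [0.5395, 0.004, 0.2801]
ee_rot: [-0.001, 1.0, -0.002, 0.001]
contact_force: [-4.5, -6.4, 18.1]
opening: 0.0356
gripper_force: 74.1
```

Emit:
carry_out(
  moves=[
    [0,0,0.016,0,0,0],
    [-0.0035,0.044,0,0,0,0],
    [-0.004,0.045,0,0,0,0],
    [0,0,0,0,0,0],
    [0,0,0,0,0,0],
  ],
)

```text
time_s: 18.05
eef_pos: [0.5309, 0.0946, 0.2932]
ee_rot: [-0.002, 1.0, 0.0, -0.001]
contact_force: [-1.0, -0.6, -1.8]
opening: 0.0351
gripper_force: 72.0
```

Emit:
carry_out(
  moves=[
    [0,0,-0.011,0,0,0],
    [0,0,-0.003,0,0,0],
    [0,0,-0.001,0,0,0],
    [0,0,0,0,0,0],
    [0,0,0,0,0,0],
  ],
)

```text
time_s: 18.55
eef_pos: [0.532, 0.0926, 0.2806]
ee_rot: [0.0, 1.0, 0.001, 0.001]
contact_force: [-4.1, 6.6, 15.5]
opening: 0.0355
gripper_force: 74.0
```

Emit:
carry_out(
  moves=[
    [0,0,-0.0005,0,0,0],
    [0,0,0,0,0,0],
    [0,0,0,0,0,0],
  ],
)

```text
time_s: 18.85
eef_pos: [0.532, 0.0926, 0.2803]
ee_rot: [0.0, 1.0, 0.001, 0.001]
contact_force: [-4.8, 6.2, 16.7]
opening: 0.0352
gripper_force: 74.0
```

Emit:
carry_out(
  moves=[
    [0,0,-0.0005,0,0,0],
    [0,0,0,0,0,0],
    [0,0,0,0,0,0],
  ],
)

```text
time_s: 19.15
eef_pos: [0.5321, 0.0926, 0.28]
ee_rot: [0.0, 1.0, 0.001, 0.001]
contact_force: [-4.7, 5.3, 18.2]
opening: 0.0359
gripper_force: 74.2
```

Emit:
carry_out(
  moves=[
    [0,0,0.016,0,0,0],
    [0.0035,-0.044,0,0,0,0],
    [0.004,-0.045,0,0,0,0],
    [0,0,0,0,0,0],
    [0,0,0,0,0,0],
  ],
)

```text
time_s: 19.65
eef_pos: [0.5388, 0.0022, 0.2932]
ee_rot: [0.001, 1.0, 0.0, -0.001]
contact_force: [-0.4, -0.1, -3.1]
opening: 0.0352
gripper_force: 71.8
```

Emit:
carry_out(
  moves=[
    [0,0,-0.011,0,0,0],
    [0,0,-0.003,0,0,0],
    [0,0,-0.001,0,0,0],
    [0,0,-0.001,0,0,0],
    [0,0,0,0,0,0],
  ],
)

```text
time_s: 20.15
eef_pos: [0.5394, 0.0042, 0.28]
ee_rot: [-0.001, 1.0, -0.001, 0.001]
contact_force: [-5.9, -4.3, 18.2]
opening: 0.0353
gripper_force: 74.2
```

Emit:
carry_out(
  moves=[
    [0,0,0.03,0,0,0],
    [0,0,0.03,0,0,0],
    [-0.008,-0.04,0,0,0,0],
    [-0.008,-0.045,0,0,0,0],
    [-0.008,-0.045,0,0,0,0],
  ],
)

```text
time_s: 20.65
eef_pos: [0.5147, -0.126, 0.3371]
ee_rot: [-0.002, 1.0, 0.0, -0.0]
contact_force: [1.0, -0.0, -3.0]
opening: 0.0354
gripper_force: 72.2
```

Emit:
carry_out(
  moves=[
    [-0.008,-0.045,0,0,0,0],
    [-0.009,-0.045,0,0,0,0],
    [0,-0.022,0,0,0,0],
    [0,0,0,0,0,0],
    [0,0,0,0,0,0],
  ],
)

```text
time_s: 21.15
eef_pos: [0.498, -0.2374, 0.3368]
ee_rot: [-0.0, 1.0, 0.001, -0.001]
contact_force: [0.3, 1.2, -2.4]
opening: 0.0352
gripper_force: 72.1
```

```bash
python3 - <<'E'
from h import *
a=snap("top","t3.png");b=snap("side","s3.png")
A=cv2.resize(b[165:285,290:390],(500,600),interpolation=2);B=cv2.resize(a[200:280,240:300],(300,400),interpolation=2)
B=np.vstack([B,np.zeros((200,300,3),np.uint8)]);cv2.imwrite("pics/c3.png",np.hstack([A,B])[:,:,::-1])
E
```

```text
(no output)
```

View pics/c3.png

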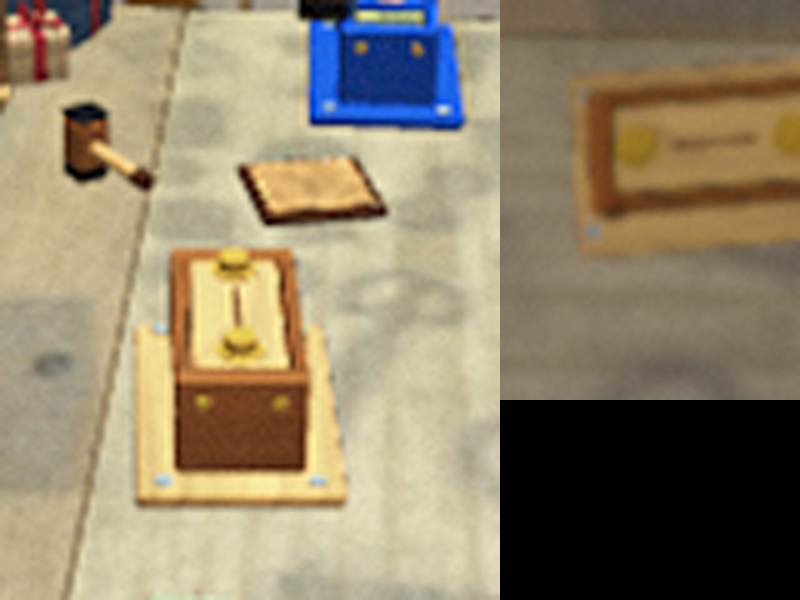

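The plate is flush: green no longer shows at its near end, and the studs at (235,262) and (240,343) stand evenly. Both seats also rose at 4 N/mm without sinking. The rest at (312,188) is clear. Setting the mallet down.

Emit:
carry_out(
  moves=[
    [0.001,-0.001,-0.045,0,0,0],
    [0,0,-0.045,0,0,0],
    [0,0,-0.022,0,0,0],
    [0,0,-0.008,0,0,0],
    [0,0,0,0,0,0],
  ],
)

```text
time_s: 21.75
eef_pos: [0.499, -0.2379, 0.2174]
ee_rot: [-0.001, 1.0, 0.001, -0.001]
contact_force: [0.5, -0.6, -3.0]
opening: 0.0354
gripper_force: 72.2
```

Emit:
carry_out(
  moves=[
    [0,0,-0.001,0,0,0],
    [0,0,-0.001,0,0,0],
    [0,0,-0.001,0,0,0],
    [0,0,0,0,0,0],
  ],
)

```text
time_s: 22.15
eef_pos: [0.4992, -0.2393, 0.2155]
ee_rot: [-0.0, 1.0, -0.0, 0.0]
contact_force: [-0.0, -0.1, -1.1]
opening: 0.0352
gripper_force: 72.2
```

Touching at z about 0.2155, as expected. A little further, then release.

Emit:
carry_out(
  moves=[
    [0,0,-0.0005,0,0,0],
    [0,0,0,0,0,0],
    [0,0,0,0,0,0],
  ],
)

```text
time_s: 22.45
eef_pos: [0.4992, -0.2393, 0.2148]
ee_rot: [-0.0, 1.0, -0.0, 0.0]
contact_force: [0.7, -0.5, -0.0]
opening: 0.0349
gripper_force: 72.1
```

Emit:
carry_out(
  moves=[
    [0,0,0,0,0,0],
    [0,0,0,0,0,0],
    [0,0,0,0,0,0],
    [0,0,0,0,0,0],
    [0,0,0,0,0,0],
  ],
  grip=1,
)

```text
time_s: 22.95
eef_pos: [0.499, -0.2391, 0.2144]
ee_rot: [-0.0, 1.0, 0.0, -0.0]
contact_force: [0.2, 0.1, -0.2]
opening: 0.0851
gripper_force: 0.0
```

Emit:
carry_out(
  moves=[
    [0,0,0,0,0,0],
    [0,0,0,0,0,0],
    [0,0,0.01,0,0,0],
    [0,0,0.03,0,0,0],
    [0,0,0.04,0,0,0],
  ],
)

```text
time_s: 23.45
eef_pos: [0.4983, -0.2386, 0.2943]
ee_rot: [-0.0, 1.0, 0.001, -0.001]
contact_force: [1.1, -1.2, 0.4]
opening: 0.0854
gripper_force: 0.0
```

Emit:
carry_out(
  moves=[
    [0,0,0.05,0,0,0],
    [-0.02,-0.03,0.03,0,0,0],
    [-0.03,-0.04,0,0,0,0],
    [-0.03,-0.04,0,0,0,0],
    [0,0,0,0,0,0],
  ],
)

```text
time_s: 23.95
eef_pos: [0.416, -0.353, 0.3754]
ee_rot: [0.003, 1.0, -0.001, -0.0]
contact_force: [0.3, 0.4, -0.5]
opening: 0.0853
gripper_force: 0.0
```

```bash
python3 - <<'E'
from h import *
a=snap("top","t4.png");b=snap("side","s4.png")
A=cv2.resize(b[165:285,290:390],(500,600),interpolation=2);B=cv2.resize(a[170:290,360:420],(300,600),interpolation=2)
cv2.imwrite("pics/c4.png",np.hstack([A,B])[:,:,::-1])
E
```

```text
(no output)
```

View pics/c4.png

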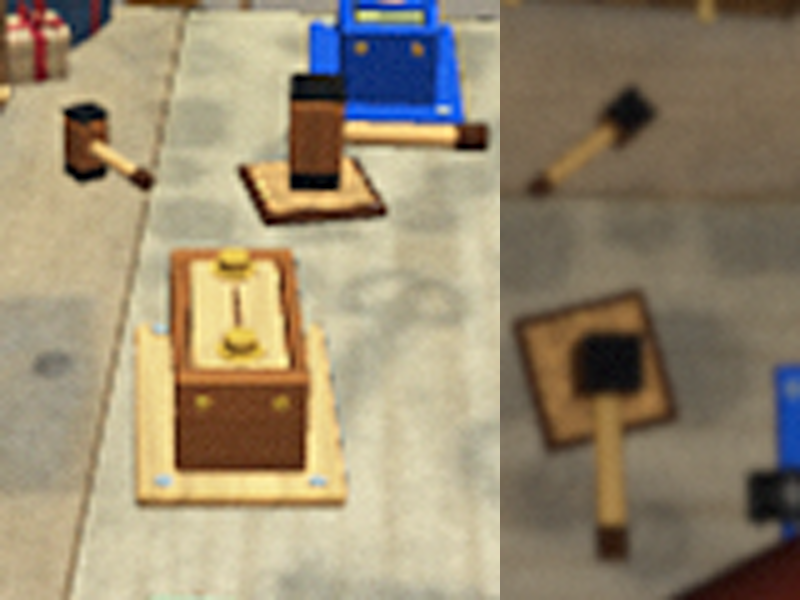

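The mallet stands upright on its rest at (318,130) in the side crop and (610,362) in the top crop. The plate is flush, and the nearby small mallet and blue mould have not moved. Handing in.

```bash
python3 -c "
from h import *
print(ctrl.finish_job())"
```

```text
the job is handed in; nothing more can be done
None
```

I tapped both ends of the press-out plate down by turns to the seat (peak about 21 N, under the 25 N crack limit), stood the mallet upright back on its rest, and handed the job in at about 24 s; no verdict was returned.

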